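Weigh a kit of plugs and gather them in the tote's pouring corner

ROBOT

A 6-joint arm with a two-finger parallel gripper is mounted at the origin on the work surface. World frame = base frame: x ahead of the robot, y to its left, z up, the work surface at z = 0. Lengths are in m, angles in rad, forces in N, time in s.
With the tool pointing down it reaches from about 0.25 to 0.725 m from the base axis. Payload 4 kg.
Tool frame: the origin (TCP) lies midway between the tips of the shut fingers; the grasp point (between the pads) lies 19 mm behind it; z points along the fingers, y is the line along which they close (so a half turn about z gives the same grasp; the last joint's range is limited). The gripper opens to 85 mm and grips with 20 to 120 N. Pads are 22 mm wide; open, the fingers measure 114 mm over their backs; the gripper's body (76 mm by 85 mm) begins 54 mm behind the grasp point. The pads swing forward as they close: fully open they stand 13 mm farther back than shut.
Start: joints at [1.149, 0.241, 0.005, 1.335, 0, 1.571], TCP at [0.205, 0.456, 0.231] pointing down, gripper open.
Joint ranges: [-2.72, 2.72], [-1.05, 1.87], [-1.09, 1.28], [-1.99, 2.15], [-1.42, 1.44], [-3.14, 3.14]. Speed limits (rad/s): [2.79, 2.79, 3.14, 3.14, 3.14, 3.14].

INTERFACE

Orientations are given as a unit quaternion [x, y, z, w].
In Python, from workcell import bot gives the robot as it stands. The module is installed in compiled form; this text tells all that it offers.
- The arm moves only by the tool jog_arm, never from a script. Its argument "deltas" is a list of rows, each an object with "fingers": the opening, from 0 (shut) to 1 (fully open); "delta_pos": the shift along the tool's x, y, z normalised to -1 to 1, where 1 is 300 mm, a list of three; "yaw": the turn about the tool's z normalised to -1 to 1, where 1 is pi/4 rad. A call has 1 to 12 rows; each row is the pose to reach, as a shift and turn from the pose commanded when the call began, along the tool's axes at that moment; what a row does not reach only later rows make up. A row lasts 1/10 s, in which the tool goes at most 50 mm and 8.59 degrees, less where a joint would pass 70% of its speed; a pose out of reach is approached as far as the arm can. A call with a number of a shift or a turn outside -1 to 1 is refused whole. A call with a gripper value outside its range is refused whole. The fingers move at their own pace and stop on an object; the grip force is fixed at half the most. Time passes only in rows, so rows that repeat a pose let the fingers close. It gives the time, the measured TCP pose, the force, the opening and the grip force at its end, in the units of the state.
- bot.get_obs(): the state, without advancing time (a new reading comes with each control period).
- bot.camera(name): name is "scene" or "top"; returns a dict with "image" (384x512x3 uint8, red, green, blue), "range_z" (384x512 float32, m along the optical axis (not along the pixel's ray), 0 where there is no reading), "fx", "fy", "cx", "cy" (pixels), "rvec" (rotation vector, rad) and "tvec" (3), from world to camera coordinates, as OpenCV has them. Camera axes: x right, y down, z forward; pixel columns grow to the right and rows downward; lengths in m; the calibration is good to about 2 mm. A picture is of the moment at which its call begins.
- bot.job_done(): hands the job in; it is judged then, once.
The state is a dict: "clock": time; "joint_pos": joint angles; "joint_vel": joint speeds; "tau": joint torques, N m; "eef_pos": TCP position; "tool_rot": TCP orientation; "ft_force": force on the tool from outside, world axes, zero at the start; "ft_torque": the same for the moment, N m; "grip_width": finger opening in m; "grasp_force": force on a finger pad.
Only numpy, scipy, OpenCV 4.12 (cv2) and the standard library are available. Lean on these libraries where they do the work, as an engineer would, in place of code of your own. Each camera call takes 0.05 s, during which the arm holds its last target. There are 200 camera calls.

TASK

Check the kit of plugs: take the small parts tote by its crossbar handle, stand it level and centred on the round pan of the counting scale without dropping it, and let go of it for a moment so that it can be weighed. Then take it by the handle again, lift it well clear of the scale and bench, and slowly tilt it towards its pouring corner (the one with the low walls and the lip) until all four brass plugs have slid together into that corner. Spill none, leave the other things alone, and finish while still holding the tote up in the air, tilted and still.

Things in the scene. Friction and masses are not known exactly. Their poses are not given: they have to be found in the camera images.
- tote: Open grey plastic parts tote, 160 mm along its own x, 120 mm along its own y, walls 5 mm thick and 52 mm high, floor 5 mm thick, 0.18 to 0.35 kg empty. Origin at the centre of its underside, z up out of its mouth. At the corner at (-x, -y) of its frame both walls dip to 34 mm over the last 40 mm and a small flared pouring lip sticks out about 15 mm; the other three corners are full height. An aluminium crossbar handle runs along its y over the middle.
- tote_grip (a point): Middle of the tote's crossbar handle, 108 mm above its underside. The bar is 14 mm thick along the tote's x, 24 mm tall, 130 mm long along the tote's y, on an upright at either end; free space below it down to the tote's floor. Axes as the tote's.
- tote_corner (a point): Inner corner of the tote's floor at the pouring corner, (-75, -55, +5) mm from the tote's origin. Axes as the tote's.
- plug0: Loose brass blanking plug in the tote: hexagon head 21 mm across and 9 mm high with a stub 12 mm across, 20 mm high in all, 36 g; at the start it stands head down on the tote's floor. Origin at the centre of the head's face, z towards the stub. It slides on the tote's plastic from about 10 to 14 degrees of slope; with the pouring corner straight downhill (along the diagonal of a square corner, tote direction (-1, -1)), about 30 degrees brings it home along the walls as well.
- plug1: Loose brass blanking plug in the tote: hexagon head 21 mm across and 9 mm high with a stub 12 mm across, 20 mm high in all, 36 g; at the start it stands head down on the tote's floor. Origin at the centre of the head's face, z towards the stub. It slides on the tote's plastic from about 10 to 14 degrees of slope; with the pouring corner straight downhill (along the diagonal of a square corner, tote direction (-1, -1)), about 30 degrees brings it home along the walls as well.
- plug2: Loose brass blanking plug in the tote: hexagon head 21 mm across and 9 mm high with a stub 12 mm across, 20 mm high in all, 36 g; at the start it stands head down on the tote's floor. Origin at the centre of the head's face, z towards the stub. It slides on the tote's plastic from about 10 to 14 degrees of slope; with the pouring corner straight downhill (along the diagonal of a square corner, tote direction (-1, -1)), about 30 degrees brings it home along the walls as well.
- plug3: Loose brass blanking plug in the tote: hexagon head 21 mm across and 9 mm high with a stub 12 mm across, 20 mm high in all, 36 g; at the start it stands head down on the tote's floor. Origin at the centre of the head's face, z towards the stub. It slides on the tote's plastic from about 10 to 14 degrees of slope; with the pouring corner straight downhill (along the diagonal of a square corner, tote direction (-1, -1)), about 30 degrees brings it home along the walls as well.
- scale_pan (a point): Centre of the top face of the counting scale's round steel pan: 120 mm across, 62 mm above the bench, on a white case 210 x 170 mm and 40 mm high that is fixed to the bench.
- scale: The counting scale, fixed. Origin on the bench below the pan's centre; case 210 mm along x, 170 mm along y, display on its -x face.
- valve: Bystander, leave alone: solenoid valve, black block with a green coil, 50 x 32 mm, 66 mm high (78 mm long over its brass ports along y). Origin at the centre of its underside.
- tee: Bystander, leave alone: brass tee fitting lying on the bench, 60 mm along x, 22 mm high. Origin at the centre of its underside.
- collar: Bystander, leave alone: aluminium ring 56 mm across, 20 mm high. Origin at the centre of its underside.
- driver: Bystander, leave alone: screwdriver lying along its x on the bench, about 200 mm long, under 40 mm high.
- flux: Bystander, leave alone: small jar 44 mm across, 75 mm high. Origin at the centre of its underside.
- tray: Bystander, leave alone: plain grey tray without handle, 150 x 110 mm, 40 mm high, empty. Origin at the centre of its underside.
- meter: Bystander, leave alone: hand multimeter lying flat, 180 x 90 mm, 36 mm high. Origin at the centre of its underside.
Things that resemble listed ones, but are neither listed nor needed, are in the scene too. What is shaped like the tote but turquoise is not meant.

How it is judged:
On the way:
1. the tote stands level and centred on the scale's pan, let go and at rest (horizontal distance between tote and scale_pan below 0.025 m and angle between tote's own z axis and vertical below 0.08 rad and contact force between tote and scale above 1 N and contact force between the fingers and tote below 0.05 N and linear speed of tote below 0.02 m/s), for 0.2 s.
At the end, for the whole second after the job is handed in: The tote is held in the fingers, still, tilted between 17 and 57 degrees, its pouring corner at least 85 mm above the bench, clear of the scale and everything else; all four plugs lie at rest inside it within 70 mm of the pouring corner of its floor (angle between tote's own z axis and vertical between 0.3 and 1 rad and height (world z) of tote_corner above 0.085 m and contact force between the fingers and tote above 2 N and contact force between tote and scale below 0.1 N and linear speed of tote below 0.03 m/s and angular speed of tote below 0.15 rad/s and contact force between tote and valve below 0.1 N and contact force between tote and tee below 0.1 N and contact force between tote and collar below 0.1 N and contact force between tote and driver below 0.1 N and contact force between tote and flux below 0.1 N and contact force between tote and tray below 0.1 N and contact force between tote and meter below 0.1 N and distance between each of plug0, plug1, plug2, plug3 and tote_corner below 0.07 m and z of each of plug0, plug1, plug2, plug3 in the frame of tote above 0 m and linear speed of each of plug0, plug1, plug2, plug3 below 0.05 m/s); the arm keeps its last pose, push and grip.
It fails at once if a plug is spilled out of the tote (distance between any of plug0, plug1, plug2, plug3 and tote above 0.16 m).
It fails at once if the tote is dropped (contact force between the fingers and tote below 0.02 N and linear speed of tote above 0.5 m/s).
It fails at once if a bystander is moved by more than 25 mm (distance of any of valve, tee, collar, driver, flux, tray, meter from where it was at the start of the episode above 0.025 m).
It also fails if it takes over 58 s, if anything falls off the work surface, if the arm or the gripper's body presses on something with over 40 N, if the wrist force passes 120 N, or if a joint passes its speed limit or range.

## Working session

There is one attempt and no reset: what is moved stays moved. The work goes in short steps, Python scripts to look and compute and a tool call to move; the robot and the scene stay as the last step left them, time stands still between calls to the robot, and variables do not carry over. Pictures are saved under pics/ and viewed, at most 10 in all, crops included, and the job is handed in when it is done.

Besides the shell and the picture viewer there is one more tool, called after "Request:" by a JSON object that holds its "op" and its "data". jog_arm: Moves the arm, as the interface text tells. Scaled input: -1 to 1 covers 300 mm each way for a shift and pi/4 rad each way for a turn. Its arguments: {"type":"object","properties":{"deltas":{"type":"array","items":{"type":"object","properties":{"fingers":{"type":"number"},"delta_pos":{"type":"array","items":{"type":"number"}},"yaw":{"type":"number"}}}}},"required":["deltas"]}

```bash
mkdir -p pics; cat > h.py <<'E'
import numpy as np, cv2
from workcell import bot
def cam(n):
    c=bot.camera(n); R=cv2.Rodrigues(np.array(c["rvec"],float))[0]; t=np.array(c["tvec"],float).ravel()
    z=c["range_z"]; v,u=np.mgrid[:z.shape[0],:z.shape[1]]
    P=np.dstack([(u-c["cx"])/c["fx"]*z,(v-c["cy"])/c["fy"]*z,z])
    W=(P-t)@R; W[z==0]=np.nan
    return c,W,R,t
def save(n,im): cv2.imwrite(f"pics/{n}.png",cv2.cvtColor(im,cv2.COLOR_RGB2BGR))
E
python3 - <<'E'
from h import *
ims=[]
for n in("scene","top"):
    c,W,R,t=cam(n); np.savez(n,im=c["image"],W=W); ims.append(c["image"]); print(n,-R.T@t,c["fx"])
save("a",cv2.resize(ims[0],(800,600)));save("b",cv2.resize(ims[1],(800,600)))
o=bot.get_obs();print(o)
E
```

```text
scene [ 1.09203971 -0.17426776  1.07689439] 367.7100707997041
top [0.40850594 0.02039233 1.53052928] 383.32334144327433
{'clock': 0.1, 'joint_pos': array([ 1.14900515e+00,  2.41380206e-01,  3.84663434e-03,  1.33521933e+00,
       -1.83532597e-05,  1.57080903e+00]), 'joint_vel': array([-2.33307816e-03, -1.88581723e-03,  1.82101059e-03, -1.09098079e-05,
        4.11993819e-04, -4.39838806e-04]), 'tau': array([-1.07452484e-03, -3.73136401e+01,  2.53009915e+01,  1.08102348e-02,
       -5.42272915e-05, -2.47675928e-06]), 'eef_pos': array([0.20446527, 0.45564708, 0.23047604]), 'tool_rot': array([ 2.09341831e-01,  9.77842033e-01, -9.58532897e-04, -1.95810765e-04]), 'ft_force': array([ 0.40593448, -0.55267461,  0.36828127]), 'ft_torque': array([-0.05538769,  0.04325819,  0.00161416]), 'grasp_force': 0.0, 'grip_width': 0.08542336941047252}
```

View pics/a.png

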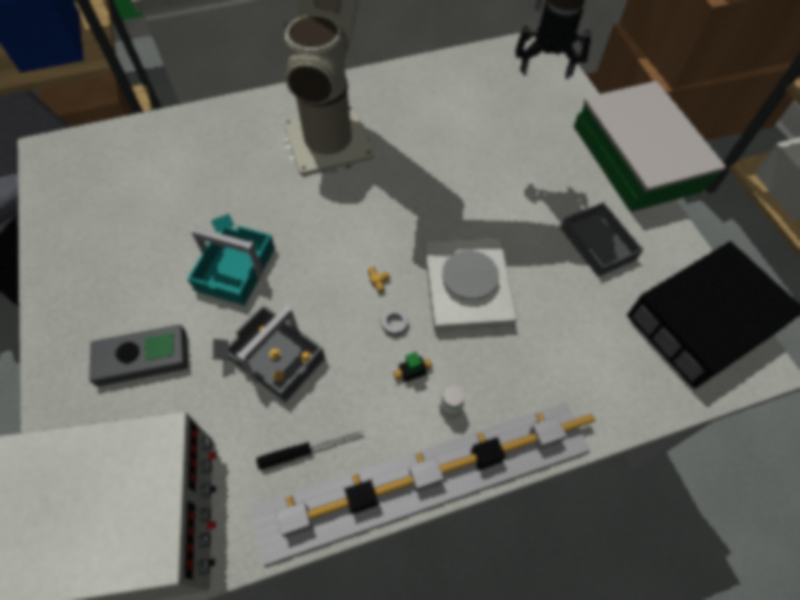

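View pics/b.png

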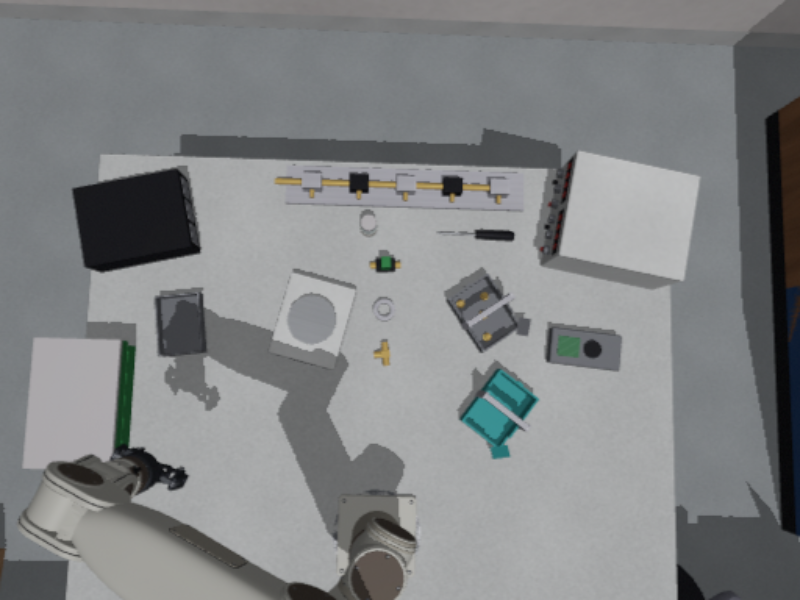

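Scene (a.png) shows the grey tote near (275,352), its lip at (222,350), and the scale pan near (470,277). In the top view (b.png) the tote is at (485,312), its lip at (522,326) and the pan at (312,318).

```bash
python3 - <<'E'
from h import *
for n,(s0,s1) in dict(top=((430,265),(545,365)),scene=((205,290),(335,410))).items():
    d=np.load(n+".npz");W=d["W"];s=.64
    B=W[int(s0[1]*s):int(s1[1]*s),int(s0[0]*s):int(s1[0]*s)].reshape(-1,3);B=B[~np.isnan(B[:,0])]
    b=B[(B[:,2]>.1)&(B[:,2]<.13)]
    r=cv2.minAreaRect((b[:,:2]*1000).astype(np.float32)); print(n,"bar",r,len(b),np.median(b[:,2]))
    w=B[(B[:,2]>.028)&(B[:,2]<.062)]; print(" walls",cv2.minAreaRect((w[:,:2]*1000).astype(np.float32)))
    print(" lip?",w[np.argsort(w[:,1])[:4]])
    W2=W.reshape(-1,3); m=(W2[:,2]>.055)&(W2[:,2]<.069)&(abs(W2[:,1]-.12)<.12)&(abs(W2[:,0]-.4)<.12)
    print(" pan",cv2.minEnclosingCircle((W2[m,:2]*1000).astype(np.float32)),m.sum(),np.median(W2[m],0))
    hi=W2[(W2[:,2]>.03)&(W2[:,2]<.05)&(abs(W2[:,1]-.12)<.14)&(abs(W2[:,0]-.43)<.11)]
    print(" case",cv2.minAreaRect((hi[:,:2]*1000).astype(np.float32)))
E
```

```text
top bar ((554.9755859375, -253.980224609375), (16.66694450378418, 130.18475341796875), 34.895912170410156) 142 0.11833954822696541
 walls ((576.185546875, -306.528076171875), (178.36260986328125, 264.32916259765625), 22.542314529418945)
 lip? [[ 0.68428557 -0.40475572  0.02848378]
 [ 0.54176378 -0.36900137  0.04332682]
 [ 0.53738159 -0.36764213  0.04854637]
 [ 0.5376438  -0.36483112  0.04425789]]
 pan ((515.538818359375, 175.21755981445312), 57.88985824584961) 332 [0.49746112 0.17516527 0.0609854 ]
 case ((471.89111328125, 174.15087890625), (135.75392150878906, 171.41539001464844), 0.061073366552591324)
scene bar ((557.3482666015625, -258.038330078125), (18.777366638183594, 129.8966827392578), 34.49812698364258) 333 0.1185434583288905
 walls ((507.3913879394531, -301.9388732910156), (300.220947265625, 151.99649047851562), 32.69696807861328)
 lip? [[ 0.54144958 -0.37018612  0.04657999]
 [ 0.53952152 -0.36915008  0.04917033]
 [ 0.53475388 -0.36911045  0.04649736]
 [ 0.53130712 -0.36859924  0.04630181]]
 pan ((515.9605712890625, 172.56814575195312), 58.97422790527344) 371 [0.49853535 0.17111369 0.06194873]
 case ((490.07061767578125, 180.74014282226562), (170.69229125976562, 138.52757263183594), 76.81551361083984)
```

Request:
{"op": "jog_arm", "data": {"deltas": [{"delta_pos": [-0.76,-0.49,-0.4],"yaw": 0,"fingers": 1},{"delta_pos": [-0.76,-0.49,-0.4],"yaw": 0,"fingers": 1},{"delta_pos": [-0.76,-0.49,-0.4],"yaw": 0,"fingers": 1},{"delta_pos": [-0.76,-0.49,-0.4],"yaw": 0,"fingers": 1},{"delta_pos": [-0.76,-0.49,-0.4],"yaw": 0,"fingers": 1}]}}

```text
clock: 0.6
eef_pos: [0.3296, 0.2628, 0.3329]
tool_rot: [0.209, 0.978, -0.0, -0.0]
ft_force: [1.2, 0.1, -0.7]
grip_width: 0.0855
grasp_force: 0.0
```

Request:
{"op": "jog_arm", "data": {"deltas": [{"delta_pos": [-0.76,-0.49,0],"yaw": 0.69,"fingers": 1},{"delta_pos": [-0.76,-0.49,0],"yaw": 0.69,"fingers": 1},{"delta_pos": [-0.76,-0.49,0],"yaw": 0.69,"fingers": 1},{"delta_pos": [-0.76,-0.49,0],"yaw": 0.69,"fingers": 1},{"delta_pos": [-0.76,-0.49,0],"yaw": 0.69,"fingers": 1},{"delta_pos": [-0.76,-0.49,0],"yaw": 0.69,"fingers": 1}]}}

```text
clock: 1.2
eef_pos: [0.4785, 0.0335, 0.3316]
tool_rot: [0.465, 0.885, -0.001, -0.0]
ft_force: [0.5, 0.7, 0.3]
grip_width: 0.0853
grasp_force: 0.0
```

```bash
cat >> h.py <<'E'
from scipy.spatial.transform import Rotation as Rn
def st():
    o=bot.get_obs(); M=Rn.from_quat(o["tool_rot"]).as_matrix()
    print("t",round(o["clock"],2),"j",o["joint_pos"].round(3),"p",o["eef_pos"].round(4),"ft",o["ft_force"].round(1),"w",round(o["grip_width"],4),"g",round(o["grasp_force"],1)); print(M.round(3)); return o,M
E
python3 -c "
from h import *;st()"
```

```text
t 1.2 j [ 7.000e-02  1.810e-01  1.870e-01  1.578e+00 -1.000e-03  1.039e+00] p [0.4785 0.0335 0.3316] ft [0.5 0.7 0.3] w 0.0853 g 0.0
[[-0.567  0.824 -0.001]
 [ 0.824  0.567 -0.001]
 [-0.    -0.001 -1.   ]]
```

Request:
{"op": "jog_arm", "data": {"deltas": [{"delta_pos": [-0.55,0.82,0],"yaw": 0,"fingers": 1},{"delta_pos": [-0.55,0.82,0],"yaw": 0,"fingers": 1},{"delta_pos": [-0.55,0.82,0],"yaw": 0,"fingers": 1},{"delta_pos": [-0.55,0.82,0],"yaw": 0,"fingers": 1},{"delta_pos": [-0.55,0.82,0],"yaw": 0,"fingers": 1},{"delta_pos": [-0.55,0.82,0],"yaw": 0,"fingers": 1},{"delta_pos": [-0.55,0.82,0],"yaw": 0,"fingers": 1},{"delta_pos": [-0.55,0.82,0],"yaw": 0,"fingers": 1}]}}

```text
clock: 2.0
eef_pos: [0.746, 0.0402, 0.308]
tool_rot: [0.464, 0.886, 0.006, 0.009]
ft_force: [-0.6, 0.3, 1.0]
grip_width: 0.0854
grasp_force: 0.0
```

```bash
python3 -c "
from h import *;st()"
```

```text
t 2.0 j [ 0.054  0.878  1.271  1.942 -0.     1.018] p [0.746  0.0402 0.308 ] ft [-0.6  0.3  1. ] w 0.0854 g 0.0
[[-0.57   0.821  0.022]
 [ 0.821  0.57   0.001]
 [-0.011  0.018 -1.   ]]
```

Request:
{"op": "jog_arm", "data": {"deltas": [{"delta_pos": [-0.57,0.82,0],"yaw": 0,"fingers": 1},{"delta_pos": [-0.57,0.82,0],"yaw": 0,"fingers": 1},{"delta_pos": [-0.57,0.82,0],"yaw": 0,"fingers": 1},{"delta_pos": [-0.57,0.82,0],"yaw": 0,"fingers": 1},{"delta_pos": [-0.57,0.82,0],"yaw": 0,"fingers": 1},{"delta_pos": [-0.57,0.82,0],"yaw": 0,"fingers": 1},{"delta_pos": [-0.57,0.82,0],"yaw": 0,"fingers": 1},{"delta_pos": [-0.57,0.82,0],"yaw": 0,"fingers": 1}]}}

```text
clock: 2.8
eef_pos: [0.8167, 0.0329, 0.2287]
tool_rot: [0.463, 0.885, 0.021, 0.035]
ft_force: [-0.0, -0.8, 0.2]
grip_width: 0.0854
grasp_force: 0.0
```

```bash
python3 -c "
from h import *;st()"
```

```text
t 2.8 j [0.04  0.986 1.275 1.778 0.    1.004] p [0.8167 0.0329 0.2287] ft [-0.  -0.8  0.2] w 0.0854 g 0.0
[[-0.569  0.818  0.082]
 [ 0.821  0.57   0.004]
 [-0.044  0.069 -0.997]]
```

Request:
{"op": "jog_arm", "data": {"deltas": [{"delta_pos": [-0.28,0.41,-1],"yaw": 0,"fingers": 1},{"delta_pos": [-0.28,0.41,-1],"yaw": 0,"fingers": 1},{"delta_pos": [-0.28,0.41,-1],"yaw": 0,"fingers": 1},{"delta_pos": [-0.28,0.41,-1],"yaw": 0,"fingers": 1},{"delta_pos": [-0.28,0.41,-1],"yaw": 0,"fingers": 1},{"delta_pos": [-0.28,0.41,-1],"yaw": 0,"fingers": 1},{"delta_pos": [-0.28,0.41,-1],"yaw": 0,"fingers": 1},{"delta_pos": [-0.28,0.41,-1],"yaw": 0,"fingers": 1}]}}

```text
clock: 3.6
eef_pos: [0.7547, 0.0271, 0.3619]
tool_rot: [0.463, 0.884, 0.032, 0.055]
ft_force: [0.8, 0.7, -0.4]
grip_width: 0.0856
grasp_force: 0.0
```

```bash
python3 -c "
from h import *;st()"
```

```text
t 3.6 j [3.600e-02 8.100e-01 1.275e+00 1.908e+00 1.000e-03 9.990e-01] p [0.7547 0.0271 0.3619] ft [ 0.8  0.7 -0.4] w 0.0856 g 0.0
[[-0.566  0.814  0.127]
 [ 0.822  0.57   0.005]
 [-0.068  0.108 -0.992]]
```

Request:
{"op": "jog_arm", "data": {"deltas": [{"delta_pos": [0.19,-0.27,0.2],"yaw": 0,"fingers": 1},{"delta_pos": [0.19,-0.27,0.2],"yaw": 0,"fingers": 1},{"delta_pos": [0.19,-0.27,0.2],"yaw": 0,"fingers": 1},{"delta_pos": [0.19,-0.27,0.2],"yaw": 0,"fingers": 1}]}}

```text
clock: 4.0
eef_pos: [0.6617, 0.0281, 0.2868]
tool_rot: [0.463, 0.884, 0.031, 0.054]
ft_force: [0.6, -0.3, -0.2]
grip_width: 0.0854
grasp_force: 0.0
```

```bash
python3 -c "
from h import *;st()"
```

```text
t 4.0 j [ 0.042  0.464  0.46   1.443 -0.     1.006] p [0.6617 0.0281 0.2868] ft [ 0.6 -0.3 -0.2] w 0.0854 g 0.0
[[-0.566  0.815  0.124]
 [ 0.821  0.57   0.005]
 [-0.066  0.105 -0.992]]
```

```bash
cat > kin.py <<'E'
import numpy as np
D=[([1.149,.24138,.00385,1.3352],[.20447,.45565,.23048]),([.07,.181,.187,1.578],[.4785,.0335,.3316]),([.054,.878,1.271,1.942],[.746,.0402,.308]),
([.04,.986,1.275,1.778],[.8167,.0329,.2287]),([.036,.81,1.275,1.908],[.7547,.0271,.3619]),([.042,.464,.46,1.443],[.6617,.0281,.2868])]
def row(j2,j3,j4):
    q=j2-j3;p=q+j4
    return np.array([[1,0,np.sin(j2),np.cos(q),np.sin(q),np.cos(p)],[0,1,np.cos(j2),-np.sin(q),np.cos(q),-np.sin(p)]])
A=np.vstack([row(*j[1:]) for j,_ in D]); b=np.hstack([[np.hypot(x,y),z] for _,(x,y,z) in D])
k,res,rk,s=np.linalg.lstsq(A,b,rcond=1e-6)
def fk(j2,j3,j4): return row(j2,j3,j4)@k
if __name__=="__main__":
    print(k.round(3),rk,s.round(3),abs(A@k-b).max())
    for j2,j3 in [(-.3,-1.09),(-.6,-1.09),(-1,-1.09),(0,-1.09),(.2,-1.09),(-.6,-.5),(-1,-.5)]:
        j4=np.pi/2-j2+j3
        print(j2,j3,round(j4,2),fk(j2,j3,j4).round(3))
E
python3 kin.py
```

```text
[-0.     0.24   0.494  0.391  0.008  0.405] 6 [4.682 3.602 0.935 0.446 0.177 0.076] 0.00020390381549151293
-0.3 -1.09 0.78 [0.135 0.035]
-0.6 -1.09 1.08 [0.07  0.066]
-1 -1.09 1.48 [-0.025  0.075]
0 -1.09 0.48 [ 0.188 -0.014]
0.2 -1.09 0.28 [ 0.214 -0.055]
-0.6 -0.5 1.67 [0.11 0.29]
-1 -0.5 2.07 [-0.076  0.297]
```

```bash
python3 - <<'E'
from h import *
for n in("scene","top"):
    W=np.load(n+".npz")["W"].reshape(-1,3);W=W[~np.isnan(W[:,0])]
    for x0 in (-1,-.8,-.6,-.4,-.2):
        s=W[(W[:,0]>x0)&(W[:,0]<x0+.2)]
        print(n,x0,[(y0,len(q),q[:,2].max().round(2)) for y0 in (-1.,-.75,-.5,-.25,0,.25,.5,.75) for q in [s[(s[:,1]>y0)&(s[:,1]<y0+.25)]] if len(q)])
    for lab,(x,y) in dict(tealbox=(.25,-.25),right=(0,-.6)).items():
        q=W[(abs(W[:,0]-x)<.15)&(abs(W[:,1]-y)<.15)];print(lab,len(q),q[:,2].max() if len(q) else 0)
E
```

```text
scene -1 [(-1.0, 1513, np.float64(0.03)), (-0.75, 2360, np.float64(0.03))]
scene -0.8 [(-1.0, 932, np.float64(0.02)), (-0.75, 998, np.float64(0.04)), (-0.5, 2073, np.float64(0.04)), (-0.25, 2800, np.float64(0.01)), (0, 361, np.float64(-0.05)), (0.25, 1625, np.float64(-0.1)), (0.5, 1227, np.float64(-0.14)), (0.75, 819, np.float64(-0.19))]
scene -0.6 [(-1.0, 587, np.float64(-0.21)), (-0.75, 31, np.float64(-0.22))]
scene -0.4 [(-1.0, 351, np.float64(-0.0)), (-0.75, 529, np.float64(0.01)), (-0.5, 487, np.float64(0.01)), (-0.25, 353, np.float64(0.01)), (0, 232, np.float64(0.01)), (0.25, 379, np.float64(0.01)), (0.5, 196, np.float64(0.01))]
scene -0.2 [(-1.0, 22, np.float64(0.0)), (-0.75, 2572, np.float64(0.01)), (-0.5, 2354, np.float64(0.01)), (-0.25, 1896, np.float64(0.33)), (0, 1944, np.float64(0.34)), (0.25, 1841, np.float64(0.01)), (0.5, 1243, np.float64(0.01))]
tealbox 5701 0.12488991702330916
right 5071 0.008416112600016722
top -1 []
top -0.8 []
top -0.6 []
top -0.4 [(-1.0, 18, np.float64(-0.24))]
top -0.2 [(-0.75, 2396, np.float64(0.01)), (-0.5, 2536, np.float64(0.01)), (-0.25, 2009, np.float64(0.31)), (0, 1900, np.float64(0.31)), (0.25, 671, np.float64(0.01)), (0.5, 540, np.float64(0.01)), (0.75, 7, np.float64(-0.0))]
tealbox 5829 0.1275038863508377
right 5839 0.01176905935994077
```

Request:
{"op": "jog_arm", "data": {"deltas": [{"delta_pos": [-0.04,-0.83,-0.09],"yaw": 0,"fingers": 1},{"delta_pos": [-0.04,-0.83,-0.09],"yaw": 0,"fingers": 1},{"delta_pos": [-0.04,-0.83,-0.09],"yaw": 0,"fingers": 1},{"delta_pos": [-0.04,-0.83,-0.09],"yaw": 0,"fingers": 1},{"delta_pos": [-0.04,-0.83,-0.09],"yaw": 0,"fingers": 1}]}}

```text
clock: 4.5
eef_pos: [0.4635, -0.1242, 0.2897]
tool_rot: [0.462, 0.884, 0.032, 0.055]
ft_force: [0.6, -1.5, 0.5]
grip_width: 0.0857
grasp_force: 0.0
```

Request:
{"op": "jog_arm", "data": {"deltas": [{"delta_pos": [-0.04,-0.83,-0.09],"yaw": 0,"fingers": 1},{"delta_pos": [-0.04,-0.83,-0.09],"yaw": 0,"fingers": 1},{"delta_pos": [-0.04,-0.83,-0.09],"yaw": 0,"fingers": 1},{"delta_pos": [-0.04,-0.83,-0.09],"yaw": 0,"fingers": 1},{"delta_pos": [-0.04,-0.83,-0.09],"yaw": 0,"fingers": 1}]}}

```text
clock: 5.0
eef_pos: [0.2649, -0.2755, 0.2909]
tool_rot: [0.462, 0.884, 0.032, 0.055]
ft_force: [0.4, -0.8, 0.2]
grip_width: 0.0851
grasp_force: 0.0
```

Request:
{"op": "jog_arm", "data": {"deltas": [{"delta_pos": [-0.04,-0.83,-0.09],"yaw": 0,"fingers": 1},{"delta_pos": [-0.04,-0.83,-0.09],"yaw": 0,"fingers": 1},{"delta_pos": [-0.04,-0.83,-0.09],"yaw": 0,"fingers": 1},{"delta_pos": [-0.04,-0.83,-0.09],"yaw": 0,"fingers": 1},{"delta_pos": [-0.04,-0.83,-0.09],"yaw": 0,"fingers": 1},{"delta_pos": [-0.04,-0.83,-0.09],"yaw": 0,"fingers": 1}]}}

```text
clock: 5.6
eef_pos: [0.0628, -0.4298, 0.2907]
tool_rot: [0.466, 0.882, 0.032, 0.055]
ft_force: [1.5, 0.6, -0.6]
grip_width: 0.0849
grasp_force: 0.0
```

Request:
{"op": "jog_arm", "data": {"deltas": [{"delta_pos": [-0.04,-0.83,-0.09],"yaw": 0,"fingers": 1},{"delta_pos": [-0.04,-0.83,-0.09],"yaw": 0,"fingers": 1},{"delta_pos": [-0.04,-0.83,-0.09],"yaw": 0,"fingers": 1},{"delta_pos": [-0.04,-0.83,-0.09],"yaw": 0,"fingers": 1},{"delta_pos": [-0.04,-0.83,-0.09],"yaw": 0,"fingers": 1},{"delta_pos": [-0.04,-0.83,-0.09],"yaw": 0,"fingers": 1}]}}

```text
clock: 6.2
eef_pos: [-0.1361, -0.5812, 0.2878]
tool_rot: [0.465, 0.883, 0.034, 0.054]
ft_force: [0.3, 0.2, -0.9]
grip_width: 0.0855
grasp_force: 0.0
```

```bash
python3 -c "
from h import *;st()"
```

```text
t 6.2 j [-1.862  0.469  0.473  1.62   0.12  -0.896] p [-0.1361 -0.5812  0.2878] ft [ 0.3  0.2 -0.9] w 0.0855 g 0.0
[[-0.562  0.817  0.128]
 [ 0.824  0.566  0.01 ]
 [-0.064  0.11  -0.992]]
```

Request:
{"op": "jog_arm", "data": {"deltas": [{"delta_pos": [-0.66,-0.75,-0.3],"yaw": 0,"fingers": 1},{"delta_pos": [-0.66,-0.75,-0.3],"yaw": 0,"fingers": 1},{"delta_pos": [-0.66,-0.75,-0.3],"yaw": 0,"fingers": 1},{"delta_pos": [-0.66,-0.75,-0.3],"yaw": 0,"fingers": 1},{"delta_pos": [-0.66,-0.75,-0.3],"yaw": 0,"fingers": 1},{"delta_pos": [-0.66,-0.75,-0.3],"yaw": 0,"fingers": 1},{"delta_pos": [-0.66,-0.75,-0.3],"yaw": 0,"fingers": 1}]}}

```text
clock: 6.9
eef_pos: [-0.1601, -0.6328, 0.392]
tool_rot: [0.461, 0.884, 0.045, 0.055]
ft_force: [-0.3, 0.0, 0.2]
grip_width: 0.0853
grasp_force: 0.0
```

```bash
python3 -c "
from h import *;st()"
```

```text
t 6.9 j [-1.876  0.766  1.275  2.15   0.124 -0.919] p [-0.1601 -0.6328  0.392 ] ft [-0.3  0.   0.2] w 0.0853 g 0.0
[[-0.569  0.811  0.139]
 [ 0.821  0.571  0.03 ]
 [-0.055  0.131 -0.99 ]]
```

Request:
{"op": "jog_arm", "data": {"deltas": [{"delta_pos": [-0.66,-0.75,0.5],"yaw": 0,"fingers": 1},{"delta_pos": [-0.66,-0.75,0.5],"yaw": 0,"fingers": 1},{"delta_pos": [-0.66,-0.75,0.5],"yaw": 0,"fingers": 1},{"delta_pos": [-0.66,-0.75,0.5],"yaw": 0,"fingers": 1},{"delta_pos": [-0.66,-0.75,0.5],"yaw": 0,"fingers": 1},{"delta_pos": [-0.66,-0.75,0.5],"yaw": 0,"fingers": 1},{"delta_pos": [-0.66,-0.75,0.5],"yaw": 0,"fingers": 1}]}}

```text
clock: 7.6
eef_pos: [-0.1707, -0.7588, 0.2112]
tool_rot: [0.463, 0.884, 0.033, 0.058]
ft_force: [0.2, -0.3, -0.2]
grip_width: 0.0853
grasp_force: 0.0
```

```bash
python3 -c "
from h import *;st()"
```

```text
t 7.6 j [-1.842  1.009  1.272  1.875  0.128 -0.88 ] p [-0.1707 -0.7588  0.2112] ft [ 0.2 -0.3 -0.2] w 0.0853 g 0.0
[[-0.565  0.814  0.134]
 [ 0.822  0.57   0.005]
 [-0.072  0.113 -0.991]]
```

Request:
{"op": "jog_arm", "data": {"deltas": [{"delta_pos": [-0.66,-0.75,0],"yaw": 0,"fingers": 1},{"delta_pos": [-0.66,-0.75,0],"yaw": 0,"fingers": 1},{"delta_pos": [-0.66,-0.75,0],"yaw": 0,"fingers": 1},{"delta_pos": [-0.66,-0.75,0],"yaw": 0,"fingers": 1},{"delta_pos": [-0.66,-0.75,0],"yaw": 0,"fingers": 1},{"delta_pos": [-0.66,-0.75,0],"yaw": 0,"fingers": 1},{"delta_pos": [-0.66,-0.75,0],"yaw": 0,"fingers": 1},{"delta_pos": [-0.66,-0.75,0],"yaw": 0,"fingers": 1}]}}

```text
clock: 8.4
eef_pos: [-0.1773, -0.8141, 0.1357]
tool_rot: [0.464, 0.883, 0.005, 0.065]
ft_force: [0.1, -0.4, -0.4]
grip_width: 0.0851
grasp_force: 0.0
```

```bash
python3 -c "
from h import *;st()"
```

```text
t 8.4 j [-1.832  1.103  1.275  1.723  0.129 -0.863] p [-0.1773 -0.8141  0.1357] ft [ 0.1 -0.4 -0.4] w 0.0851 g 0.0
[[-0.561  0.819  0.12 ]
 [ 0.821  0.569 -0.052]
 [-0.111  0.069 -0.991]]
```

Request:
{"op": "jog_arm", "data": {"deltas": [{"delta_pos": [-0.5,-0.56,-0.8],"yaw": 0,"fingers": 1},{"delta_pos": [-0.5,-0.56,-0.8],"yaw": 0,"fingers": 1},{"delta_pos": [-0.5,-0.56,-0.8],"yaw": 0,"fingers": 1},{"delta_pos": [-0.5,-0.56,-0.8],"yaw": 0,"fingers": 1},{"delta_pos": [-0.5,-0.56,-0.8],"yaw": 0,"fingers": 1},{"delta_pos": [-0.5,-0.56,-0.8],"yaw": 0,"fingers": 1},{"delta_pos": [-0.5,-0.56,-0.8],"yaw": 0,"fingers": 1}]}}

```text
clock: 9.1
eef_pos: [-0.1855, -0.7927, 0.2278]
tool_rot: [0.465, 0.882, -0.02, 0.071]
ft_force: [1.0, -0.1, 0.1]
grip_width: 0.0852
grasp_force: 0.0
```

```bash
python3 -c "
from h import *;st()"
```

```text
t 9.1 j [-1.849  0.99   1.275  1.788  0.131 -0.874] p [-0.1855 -0.7927  0.2278] ft [ 1.  -0.1  0.1] w 0.0852 g 0.0
[[-0.557  0.824  0.107]
 [ 0.818  0.566 -0.101]
 [-0.144  0.032 -0.989]]
```

Request:
{"op": "jog_arm", "data": {"deltas": [{"delta_pos": [0.04,0.76,0.03],"yaw": 0,"fingers": 1},{"delta_pos": [0.04,0.76,0.03],"yaw": 0,"fingers": 1},{"delta_pos": [0.04,0.76,0.03],"yaw": 0,"fingers": 1},{"delta_pos": [0.04,0.76,0.03],"yaw": 0,"fingers": 1},{"delta_pos": [0.04,0.76,0.03],"yaw": 0,"fingers": 1}]}}

```text
clock: 9.6
eef_pos: [-0.0095, -0.659, 0.2234]
tool_rot: [0.465, 0.882, -0.019, 0.071]
ft_force: [0.4, -1.4, 0.9]
grip_width: 0.0856
grasp_force: 0.0
```

Request:
{"op": "jog_arm", "data": {"deltas": [{"delta_pos": [0.04,0.76,0.03],"yaw": 0,"fingers": 1},{"delta_pos": [0.04,0.76,0.03],"yaw": 0,"fingers": 1},{"delta_pos": [0.04,0.76,0.03],"yaw": 0,"fingers": 1},{"delta_pos": [0.04,0.76,0.03],"yaw": 0,"fingers": 1},{"delta_pos": [0.04,0.76,0.03],"yaw": 0,"fingers": 1}]}}

```text
clock: 10.1
eef_pos: [0.1737, -0.5201, 0.2206]
tool_rot: [0.464, 0.883, -0.018, 0.071]
ft_force: [1.0, -0.2, -0.3]
grip_width: 0.0854
grasp_force: 0.0
```

Request:
{"op": "jog_arm", "data": {"deltas": [{"delta_pos": [0.04,0.76,0.03],"yaw": 0,"fingers": 1},{"delta_pos": [0.04,0.76,0.03],"yaw": 0,"fingers": 1},{"delta_pos": [0.04,0.76,0.03],"yaw": 0,"fingers": 1},{"delta_pos": [0.04,0.76,0.03],"yaw": 0,"fingers": 1},{"delta_pos": [0.04,0.76,0.03],"yaw": 0,"fingers": 1}]}}

```text
clock: 10.6
eef_pos: [0.3558, -0.3823, 0.2174]
tool_rot: [0.464, 0.883, -0.019, 0.071]
ft_force: [-0.6, -1.5, 0.7]
grip_width: 0.0854
grasp_force: 0.0
```

Request:
{"op": "jog_arm", "data": {"deltas": [{"delta_pos": [0.04,0.74,0],"yaw": 0,"fingers": 1},{"delta_pos": [0.04,0.74,0],"yaw": 0,"fingers": 1},{"delta_pos": [0.04,0.74,0],"yaw": 0,"fingers": 1},{"delta_pos": [0.04,0.74,0],"yaw": 0,"fingers": 1},{"delta_pos": [0.04,0.74,0],"yaw": 0,"fingers": 1},{"delta_pos": [0.04,0.74,0],"yaw": 0,"fingers": 1},{"delta_pos": [0.04,0.74,0],"yaw": 0,"fingers": 1}]}}

```text
clock: 11.3
eef_pos: [0.5295, -0.2486, 0.2224]
tool_rot: [0.465, 0.882, -0.019, 0.071]
ft_force: [-0.7, 0.2, -1.2]
grip_width: 0.0852
grasp_force: 0.0
```

```bash
cat >> h.py <<'E'
def to(p):  # units for a TCP target
    o,M=st(); d=M.T@(np.array(p)-o["eef_pos"]); print("delta units",(d/.3).round(3))
E
python3 -c "
from h import *;to([.545,-.246,.208]);to([.558,-.258,.089])"
```

```text
t 11.3 j [-0.414  0.304  0.056  1.185 -0.048  0.552] p [ 0.5295 -0.2486  0.2224] ft [-0.7  0.2 -1.2] w 0.0852 g 0.0
[[-0.558  0.823  0.107]
 [ 0.817  0.567 -0.1  ]
 [-0.142  0.032 -0.989]]
delta units [-0.015  0.046  0.052]
t 11.3 j [-0.414  0.304  0.056  1.185 -0.048  0.552] p [ 0.5295 -0.2486  0.2224] ft [-0.7  0.2 -1.2] w 0.0852 g 0.0
[[-0.558  0.823  0.107]
 [ 0.817  0.567 -0.1  ]
 [-0.142  0.032 -0.989]]
delta units [-0.015  0.046  0.453]
```

Align first, then descend and close.

Request:
{"op": "jog_arm", "data": {"deltas": [{"delta_pos": [-0.015,0.046,0.05],"yaw": 0,"fingers": 1},{"delta_pos": [-0.015,0.046,0.15],"yaw": 0,"fingers": 1},{"delta_pos": [-0.015,0.046,0.25],"yaw": 0,"fingers": 1},{"delta_pos": [-0.015,0.046,0.35],"yaw": 0,"fingers": 1},{"delta_pos": [-0.015,0.046,0.45],"yaw": 0,"fingers": 1},{"delta_pos": [-0.015,0.046,0.45],"yaw": 0,"fingers": 1}]}}

```text
clock: 11.9
eef_pos: [0.5533, -0.2585, 0.0856]
tool_rot: [0.467, 0.882, -0.02, 0.066]
ft_force: [-0.5, 0.3, 0.1]
grip_width: 0.0854
grasp_force: 0.0
```

```bash
python3 - <<'E'
from h import *
to([.558,-.258,.089])
c,W,R,t=cam("scene"); save("c",cv2.resize(c["image"][170:280,110:230],(600,550),interpolation=cv2.INTER_CUBIC))
E
```

```text
t 11.9 j [-0.413  0.461 -0.083  0.897 -0.049  0.557] p [ 0.5533 -0.2585  0.0856] ft [-0.5  0.3  0.1] w 0.0854 g 0.0
[[-0.556  0.825  0.098]
 [ 0.82   0.564 -0.096]
 [-0.135  0.027 -0.99 ]]
delta units [-0.009  0.014 -0.01 ]
```

View pics/c.png

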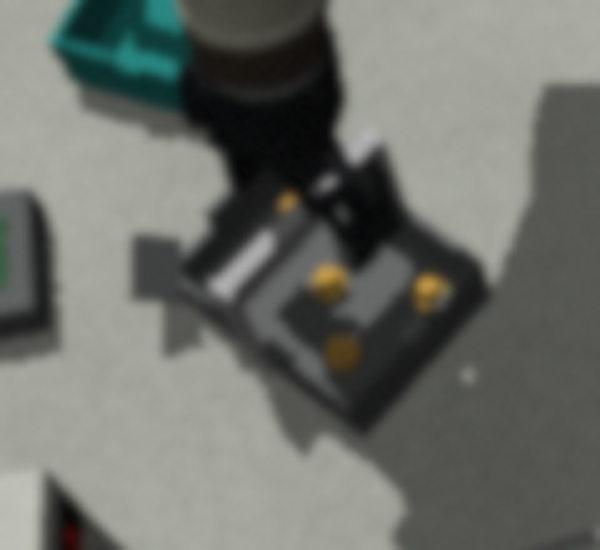

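The fingers straddle the bar around (345,200), and the four plugs are visible at (288,200), (328,280), (432,290) and (342,352). I'll close now.

Request:
{"op": "jog_arm", "data": {"deltas": [{"delta_pos": [-0.009,0.014,-0.01],"yaw": 0,"fingers": 1},{"delta_pos": [-0.009,0.014,-0.01],"yaw": 0,"fingers": 0},{"delta_pos": [-0.009,0.014,-0.01],"yaw": 0,"fingers": 0},{"delta_pos": [-0.009,0.014,-0.01],"yaw": 0,"fingers": 0},{"delta_pos": [-0.009,0.014,-0.01],"yaw": 0,"fingers": 0},{"delta_pos": [-0.009,0.014,-0.01],"yaw": 0,"fingers": 0},{"delta_pos": [-0.009,0.014,-0.01],"yaw": 0,"fingers": 0},{"delta_pos": [-0.009,0.014,-0.01],"yaw": 0,"fingers": 0}]}}

```text
clock: 12.75
eef_pos: [0.5621, -0.2585, 0.0944]
tool_rot: [0.465, 0.882, -0.02, 0.071]
ft_force: [-2.4, -0.2, 7.0]
grip_width: 0.0131
grasp_force: 59.6
```

```bash
python3 -c "
from h import *;st()"
```

```text
t 12.75 j [-0.406  0.46  -0.061  0.911 -0.051  0.561] p [ 0.5621 -0.2585  0.0944] ft [-2.4 -0.2  7. ] w 0.0131 g 59.6
[[-0.557  0.824  0.107]
 [ 0.818  0.566 -0.102]
 [-0.144  0.031 -0.989]]
```

Request:
{"op": "jog_arm", "data": {"deltas": [{"delta_pos": [-0.006,0.001,-0.04],"yaw": 0,"fingers": 0},{"delta_pos": [-0.017,0.004,-0.12],"yaw": 0,"fingers": 0},{"delta_pos": [-0.035,0.007,-0.24],"yaw": 0,"fingers": 0},{"delta_pos": [-0.05,0.011,-0.35],"yaw": 0,"fingers": 0},{"delta_pos": [-0.058,0.012,-0.396],"yaw": 0,"fingers": 0},{"delta_pos": [-0.033,0.026,-0.399],"yaw": 0,"fingers": 0},{"delta_pos": [0.029,0.061,-0.407],"yaw": 0,"fingers": 0},{"delta_pos": [0.117,0.109,-0.419],"yaw": 0,"fingers": 0},{"delta_pos": [0.229,0.172,-0.433],"yaw": 0,"fingers": 0},{"delta_pos": [0.342,0.234,-0.448],"yaw": 0,"fingers": 0},{"delta_pos": [0.454,0.297,-0.462],"yaw": 0,"fingers": 0},{"delta_pos": [0.567,0.36,-0.477],"yaw": 0,"fingers": 0}]}}

```text
clock: 13.95
eef_pos: [0.5391, -0.0408, 0.212]
tool_rot: [0.465, 0.882, -0.019, 0.069]
ft_force: [1.5, 0.7, -5.0]
grip_width: 0.0134
grasp_force: 58.8
```

Request:
{"op": "jog_arm", "data": {"deltas": [{"delta_pos": [0.112,0.063,-0.014],"yaw": 0,"fingers": 0},{"delta_pos": [0.225,0.125,-0.029],"yaw": 0,"fingers": 0},{"delta_pos": [0.337,0.188,-0.043],"yaw": 0,"fingers": 0},{"delta_pos": [0.437,0.243,-0.056],"yaw": 0,"fingers": 0},{"delta_pos": [0.512,0.285,-0.066],"yaw": 0,"fingers": 0},{"delta_pos": [0.574,0.32,-0.074],"yaw": 0,"fingers": 0},{"delta_pos": [0.612,0.34,-0.079],"yaw": 0,"fingers": 0},{"delta_pos": [0.624,0.347,-0.081],"yaw": 0,"fingers": 0},{"delta_pos": [0.624,0.347,-0.081],"yaw": 0,"fingers": 0}]}}

```text
clock: 14.85
eef_pos: [0.5196, 0.1713, 0.2142]
tool_rot: [0.465, 0.882, -0.02, 0.07]
ft_force: [-0.3, -1.0, -4.3]
grip_width: 0.0134
grasp_force: 58.8
```

```bash
python3 - <<'E'
from h import *
to([.520,.171,.1565])
c,W,R,t=cam("scene"); save("d",cv2.resize(c["image"][110:250,220:380],(640,560),interpolation=cv2.INTER_CUBIC))
E
```

```text
t 14.85 j [ 0.392  0.293  0.021  1.239 -0.134  1.358] p [0.5196 0.1713 0.2142] ft [-0.3 -1.  -4.3] w 0.0134 g 58.8
[[-0.558  0.823  0.106]
 [ 0.818  0.567 -0.1  ]
 [-0.143  0.031 -0.989]]
delta units [ 0.026 -0.005  0.191]
```

View pics/d.png

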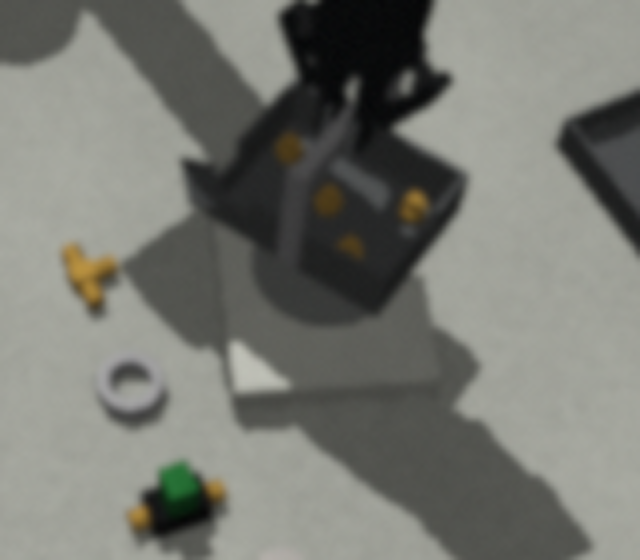

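The tote hangs level over the pan, with all four plugs inside at (288,148), (328,200), (413,205) and (350,245). I'll lower it now.

Request:
{"op": "jog_arm", "data": {"deltas": [{"delta_pos": [0.004,0,0.03],"yaw": 0,"fingers": 0},{"delta_pos": [0.011,-0.001,0.08],"yaw": 0,"fingers": 0},{"delta_pos": [0.018,-0.003,0.13],"yaw": 0,"fingers": 0},{"delta_pos": [0.022,-0.004,0.16],"yaw": 0,"fingers": 0},{"delta_pos": [0.025,-0.005,0.18],"yaw": 0,"fingers": 0},{"delta_pos": [0.026,-0.005,0.188],"yaw": 0,"fingers": 0},{"delta_pos": [0.026,-0.005,0.188],"yaw": 0,"fingers": 0}]}}

```text
clock: 15.6
eef_pos: [0.5209, 0.1709, 0.1583]
tool_rot: [0.466, 0.882, -0.019, 0.071]
ft_force: [0.3, 0.1, -3.9]
grip_width: 0.0124
grasp_force: 58.8
```

```bash
python3 - <<'E'
from h import *
st()
c,W,R,t=cam("scene"); b=W.reshape(-1,3); b=b[(abs(b[:,0]-.516)<.13)&(abs(b[:,1]-.173)<.13)]
from collections import Counter
for lo,hi in((.1,.125),(.16,.19)): 
  q=b[(b[:,2]>lo)&(b[:,2]<hi)];print(len(q),np.percentile(q[:,2],[5,50,95]).round(4))
E
```

```text
t 15.6 j [ 0.391  0.329 -0.079  1.101 -0.134  1.358] p [0.5209 0.1709 0.1583] ft [ 0.3  0.1 -3.9] w 0.0124 g 58.8
[[-0.556  0.824  0.108]
 [ 0.818  0.566 -0.1  ]
 [-0.143  0.033 -0.989]]
487 [0.1011 0.1116 0.1192]
211 [0.1637 0.1821 0.1873]
```

Not touching yet; go down a little more in 1 mm steps.

Request:
{"op": "jog_arm", "data": {"deltas": [{"delta_pos": [0,0,0.005],"yaw": 0,"fingers": 0},{"delta_pos": [0.001,0,0.008],"yaw": 0,"fingers": 0},{"delta_pos": [0.001,0,0.011],"yaw": 0,"fingers": 0},{"delta_pos": [0.001,0,0.011],"yaw": 0,"fingers": 0}]}}

```text
clock: 16.05
eef_pos: [0.5223, 0.1716, 0.1572]
tool_rot: [0.465, 0.882, -0.017, 0.073]
ft_force: [-1.2, 0.2, 5.8]
grip_width: 0.0132
grasp_force: 60.9
```

Request:
{"op": "jog_arm", "data": {"deltas": [{"delta_pos": [0,0,-0.005],"yaw": 0,"fingers": 0.1},{"delta_pos": [0,0,-0.005],"yaw": 0,"fingers": 0.3},{"delta_pos": [0,0,-0.005],"yaw": 0,"fingers": 0.6},{"delta_pos": [0,0,-0.005],"yaw": 0,"fingers": 0.6},{"delta_pos": [0,0,-0.005],"yaw": 0,"fingers": 0.6},{"delta_pos": [0,0,-0.005],"yaw": 0,"fingers": 0.6},{"delta_pos": [0,0,-0.005],"yaw": 0,"fingers": 0.6},{"delta_pos": [0,0,-0.005],"yaw": 0,"fingers": 0.6}]}}

```text
clock: 16.85
eef_pos: [0.5207, 0.1712, 0.1563]
tool_rot: [0.465, 0.882, -0.019, 0.071]
ft_force: [-0.4, -0.6, -1.1]
grip_width: 0.0516
grasp_force: 0.0
```

```bash
python3 - <<'E'
from h import *
o,M=st()
for n in("scene","top"):
    c,W,R,t=cam(n)
    if n=="scene": save("e",cv2.resize(c["image"][110:250,220:380],(640,560),interpolation=cv2.INTER_CUBIC))
    b=W.reshape(-1,3); b=b[(abs(b[:,0]-.516)<.13)&(abs(b[:,1]-.173)<.13)]
    w=b[(b[:,2]>.09)&(b[:,2]<.12)]; r=cv2.minAreaRect((w[:,:2]*1000).astype(np.float32)); print(n,r)
E
```

```text
t 16.85 j [ 0.391  0.33  -0.082  1.096 -0.134  1.358] p [0.5207 0.1712 0.1563] ft [-0.4 -0.6 -1.1] w 0.0516 g 0.0
[[-0.557  0.824  0.108]
 [ 0.818  0.566 -0.1  ]
 [-0.143  0.032 -0.989]]
scene ((519.794921875, 159.2796630859375), (187.92567443847656, 146.5937042236328), 34.55596923828125)
top ((531.2893676757812, 149.28228759765625), (180.1363525390625, 136.6086883544922), 20.981111526489258)
```

View pics/e.png

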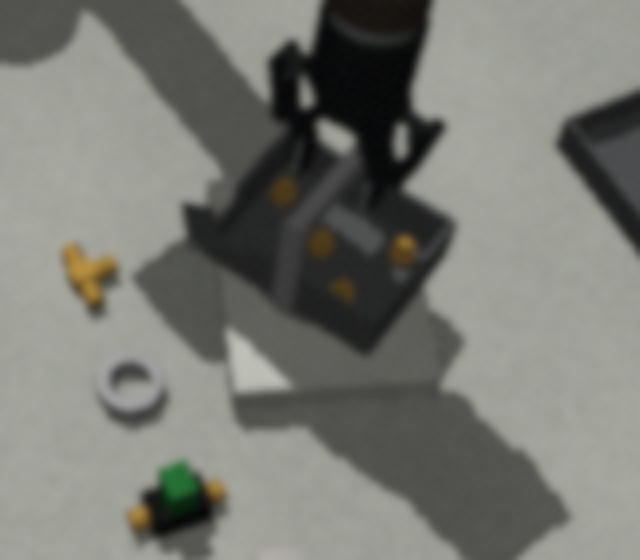

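The tote stands level on the pan, let go; the fingers at (300,150) and (385,180) are free of the bar, and all plugs are inside. Regrasp and lift.

Request:
{"op": "jog_arm", "data": {"deltas": [{"delta_pos": [0,0,0],"yaw": 0,"fingers": 0.6},{"delta_pos": [0,0,0],"yaw": 0,"fingers": 0},{"delta_pos": [0,0,0],"yaw": 0,"fingers": 0},{"delta_pos": [0,0,0],"yaw": 0,"fingers": 0},{"delta_pos": [0,0,0],"yaw": 0,"fingers": 0},{"delta_pos": [0,0,0],"yaw": 0,"fingers": 0},{"delta_pos": [0,0,0],"yaw": 0,"fingers": 0}]}}

```text
clock: 17.65
eef_pos: [0.5213, 0.1715, 0.1571]
tool_rot: [0.465, 0.882, -0.018, 0.072]
ft_force: [0.9, 1.6, 5.5]
grip_width: 0.0131
grasp_force: 61.4
```

Request:
{"op": "jog_arm", "data": {"deltas": [{"delta_pos": [-0.005,0.001,-0.03],"yaw": 0,"fingers": 0},{"delta_pos": [-0.013,0.003,-0.09],"yaw": 0,"fingers": 0},{"delta_pos": [-0.029,0.007,-0.2],"yaw": 0,"fingers": 0},{"delta_pos": [-0.045,0.01,-0.31],"yaw": 0,"fingers": 0},{"delta_pos": [-0.058,0.013,-0.4],"yaw": 0,"fingers": 0},{"delta_pos": [-0.065,0.015,-0.45],"yaw": 0,"fingers": 0},{"delta_pos": [-0.067,0.015,-0.462],"yaw": 0,"fingers": 0},{"delta_pos": [-0.067,0.015,-0.462],"yaw": 0,"fingers": 0}]}}

```text
clock: 18.45
eef_pos: [0.5201, 0.1708, 0.2956]
tool_rot: [0.465, 0.882, -0.02, 0.07]
ft_force: [-0.0, -0.0, -5.8]
grip_width: 0.0127
grasp_force: 59.9
```

Request:
{"op": "jog_arm", "data": {"deltas": [{"delta_pos": [-0.025,-0.01,0.003],"yaw": 0,"fingers": 0},{"delta_pos": [-0.085,-0.035,0.011],"yaw": 0,"fingers": 0},{"delta_pos": [-0.17,-0.07,0.022],"yaw": 0,"fingers": 0},{"delta_pos": [-0.28,-0.114,0.037],"yaw": 0,"fingers": 0},{"delta_pos": [-0.407,-0.166,0.054],"yaw": 0,"fingers": 0},{"delta_pos": [-0.534,-0.217,0.071],"yaw": 0,"fingers": 0},{"delta_pos": [-0.653,-0.266,0.086],"yaw": 0,"fingers": 0},{"delta_pos": [-0.746,-0.304,0.099],"yaw": 0,"fingers": 0},{"delta_pos": [-0.806,-0.328,0.106],"yaw": 0,"fingers": 0},{"delta_pos": [-0.84,-0.342,0.111],"yaw": 0,"fingers": 0},{"delta_pos": [-0.848,-0.345,0.112],"yaw": 0,"fingers": 0},{"delta_pos": [-0.848,-0.345,0.112],"yaw": 0,"fingers": 0}]}}

```text
clock: 19.65
eef_pos: [0.5802, -0.0988, 0.2954]
tool_rot: [0.465, 0.882, -0.019, 0.07]
ft_force: [-0.3, 0.6, -4.7]
grip_width: 0.0129
grasp_force: 59.9
```

```bash
python3 -c "
from h import *;st()"
```

```text
t 19.65 j [-0.125  0.307  0.25   1.396 -0.085  0.841] p [ 0.5802 -0.0988  0.2954] ft [-0.3  0.6 -4.7] w 0.0129 g 59.9
[[-0.557  0.824  0.106]
 [ 0.818  0.566 -0.099]
 [-0.141  0.031 -0.989]]
```

Request:
{"op": "jog_arm", "data": {"deltas": [{"delta_pos": [0,0,0],"yaw": 0.03,"fingers": 0},{"delta_pos": [0,0,0],"yaw": 0.1,"fingers": 0},{"delta_pos": [0,0,0],"yaw": 0.19,"fingers": 0},{"delta_pos": [0,0,0],"yaw": 0.28,"fingers": 0},{"delta_pos": [0,0,0],"yaw": 0.37,"fingers": 0},{"delta_pos": [0,0,0],"yaw": 0.46,"fingers": 0},{"delta_pos": [0,0,0],"yaw": 0.55,"fingers": 0},{"delta_pos": [0,0,0],"yaw": 0.64,"fingers": 0},{"delta_pos": [0,0,0],"yaw": 0.73,"fingers": 0},{"delta_pos": [0,0,0],"yaw": 0.82,"fingers": 0},{"delta_pos": [0,0,0],"yaw": 0.91,"fingers": 0},{"delta_pos": [0,0,0],"yaw": 1,"fingers": 0}]}}

```text
clock: 20.85
eef_pos: [0.5806, -0.0975, 0.2964]
tool_rot: [0.768, 0.636, 0.01, 0.073]
ft_force: [0.3, -0.3, -4.9]
grip_width: 0.0129
grasp_force: 59.9
```

Request:
{"op": "jog_arm", "data": {"deltas": [{"delta_pos": [0,0,0],"yaw": 0.09,"fingers": 0},{"delta_pos": [0,0,0],"yaw": 0.18,"fingers": 0},{"delta_pos": [0,0,0],"yaw": 0.27,"fingers": 0},{"delta_pos": [0,0,0],"yaw": 0.36,"fingers": 0},{"delta_pos": [0,0,0],"yaw": 0.45,"fingers": 0},{"delta_pos": [0,0,0],"yaw": 0.54,"fingers": 0},{"delta_pos": [0,0,0],"yaw": 0.63,"fingers": 0},{"delta_pos": [0,0,0],"yaw": 0.72,"fingers": 0},{"delta_pos": [0,0,0],"yaw": 0.81,"fingers": 0},{"delta_pos": [0,0,0],"yaw": 0.9,"fingers": 0},{"delta_pos": [0,0,0],"yaw": 0.97,"fingers": 0},{"delta_pos": [0,0,0],"yaw": 1,"fingers": 0}]}}

```text
clock: 22.05
eef_pos: [0.5806, -0.0977, 0.2964]
tool_rot: [0.953, 0.295, 0.037, 0.064]
ft_force: [0.5, -0.0, -4.2]
grip_width: 0.013
grasp_force: 59.9
```

```bash
cat >> h.py <<'E'
# tote axes in tool frame, fixed at the grip
M0=np.array([[-.557,.824,.107],[.818,.566,-.100],[-.143,.032,-.989]])
T0=Rn.from_euler("z",34.8,degrees=True).as_matrix()
def tilt():
    o,M=st(); T=M@M0.T@T0; d=-T[2]; print("tilt deg",np.degrees(np.arccos(T[2,2])).round(1),"downhill in tote xy",d[:2].round(3),"az deg",np.degrees(o["joint_pos"][0]).round(1))
    return o,M,T
E
python3 -c "
from h import *;o,M,T=tilt();a=o['joint_pos'][0];print((M.T@[np.cos(a),np.sin(a),0]).round(3),M.T[:,2].round(3))"
```

```text
t 22.05 j [-0.123  0.306  0.251  1.396 -0.086  2.414] p [ 0.5806 -0.0977  0.2964] ft [ 0.5 -0.  -4.2] w 0.013 g 59.9
[[ 0.823  0.557  0.108]
 [ 0.566 -0.818 -0.099]
 [ 0.033  0.143 -0.989]]
tilt deg 12.0 downhill in tote xy [-0.113 -0.173] az deg -7.0
[0.748 0.653 0.119] [ 0.033  0.143 -0.989]
```

Request:
{"op": "jog_arm", "data": {"deltas": [{"delta_pos": [0.02,0.02,0.004],"yaw": 0,"fingers": 0},{"delta_pos": [0.06,0.063,0.01],"yaw": 0,"fingers": 0},{"delta_pos": [0.13,0.135,0.02],"yaw": 0,"fingers": 0},{"delta_pos": [0.21,0.22,0.035],"yaw": 0,"fingers": 0},{"delta_pos": [0.29,0.3,0.05],"yaw": 0,"fingers": 0},{"delta_pos": [0.37,0.38,0.065],"yaw": 0,"fingers": 0},{"delta_pos": [0.45,0.46,0.08],"yaw": 0,"fingers": 0},{"delta_pos": [0.53,0.54,0.095],"yaw": 0,"fingers": 0},{"delta_pos": [0.61,0.62,0.11],"yaw": 0,"fingers": 0},{"delta_pos": [0.68,0.7,0.12],"yaw": 0,"fingers": 0},{"delta_pos": [0.68,0.7,0.12],"yaw": 0,"fingers": 0}]}}

```text
clock: 23.15
eef_pos: [0.8218, -0.1522, 0.2683]
tool_rot: [0.951, 0.295, 0.059, 0.075]
ft_force: [-0.9, -1.0, -3.6]
grip_width: 0.0125
grasp_force: 61.6
```

```bash
cat >> h.py <<'E'
def rad():
    o,M,T=tilt();a=np.arctan2(o['eef_pos'][1],o['eef_pos'][0]);print("out",(M.T@[np.cos(a),np.sin(a),0]).round(3),"up",M.T[:,2].round(3),"r",np.hypot(*o['eef_pos'][:2]).round(3))
E
python3 -c "
from h import *;rad()"
```

```text
t 23.15 j [-0.153  0.942  1.275  1.732 -0.083  2.379] p [ 0.8218 -0.1522  0.2683] ft [-0.9 -1.  -3.6] w 0.0125 g 61.6
[[ 0.819  0.553  0.156]
 [ 0.57  -0.814 -0.108]
 [ 0.067  0.177 -0.982]]
tilt deg 14.7 downhill in tote xy [-0.148 -0.206] az deg -8.8
out [0.701 0.692 0.173] up [ 0.067  0.177 -0.982] r 0.836
```

Request:
{"op": "jog_arm", "data": {"deltas": [{"delta_pos": [0.1,0.11,-0.12],"yaw": 0,"fingers": 0},{"delta_pos": [0.25,0.29,-0.31],"yaw": 0,"fingers": 0},{"delta_pos": [0.54,0.62,-0.67],"yaw": 0,"fingers": 0},{"delta_pos": [0.54,0.62,-0.67],"yaw": 0,"fingers": 0},{"delta_pos": [0.54,0.62,-0.67],"yaw": 0,"fingers": 0},{"delta_pos": [0.54,0.62,-0.67],"yaw": 0,"fingers": 0},{"delta_pos": [0.54,0.62,-0.67],"yaw": 0,"fingers": 0},{"delta_pos": [0.54,0.62,-0.67],"yaw": 0,"fingers": 0}]}}

```text
clock: 23.95
eef_pos: [0.8018, -0.1549, 0.3376]
tool_rot: [0.948, 0.295, 0.081, 0.087]
ft_force: [0.2, -0.6, -4.2]
grip_width: 0.0132
grasp_force: 61.6
```

```bash
python3 -c "
from h import *;rad()"
```

```text
t 23.95 j [-0.16   0.855  1.275  1.767 -0.083  2.368] p [ 0.8018 -0.1549  0.3376] ft [ 0.2 -0.6 -4.2] w 0.0132 g 61.6
[[ 0.812  0.546  0.206]
 [ 0.574 -0.81  -0.117]
 [ 0.103  0.213 -0.972]]
tilt deg 17.6 downhill in tote xy [-0.184 -0.24 ] az deg -9.2
out [0.689 0.689 0.224] up [ 0.103  0.213 -0.972] r 0.817
```

Request:
{"op": "jog_arm", "data": {"deltas": [{"delta_pos": [0.25,0.27,-0.12],"yaw": 0,"fingers": 0},{"delta_pos": [0.9,0.98,-0.45],"yaw": 0,"fingers": 0},{"delta_pos": [0.9,0.98,-0.45],"yaw": 0,"fingers": 0},{"delta_pos": [0.9,0.98,-0.45],"yaw": 0,"fingers": 0},{"delta_pos": [0.9,0.98,-0.45],"yaw": 0,"fingers": 0},{"delta_pos": [0.9,0.98,-0.45],"yaw": 0,"fingers": 0},{"delta_pos": [0.9,0.98,-0.45],"yaw": 0,"fingers": 0},{"delta_pos": [0.9,0.98,-0.45],"yaw": 0,"fingers": 0},{"delta_pos": [0.9,0.98,-0.45],"yaw": 0,"fingers": 0},{"delta_pos": [0.9,0.98,-0.45],"yaw": 0,"fingers": 0}]}}

```text
clock: 24.95
eef_pos: [0.824, -0.1672, 0.3374]
tool_rot: [0.945, 0.295, 0.104, 0.099]
ft_force: [0.3, -0.2, -4.7]
grip_width: 0.0131
grasp_force: 61.6
```

```bash
python3 -c "
from h import *;rad()"
```

```text
t 24.95 j [-0.171  0.862  1.274  1.706 -0.081  2.353] p [ 0.824  -0.1672  0.3374] ft [ 0.3 -0.2 -4.7] w 0.0131 g 61.6
[[ 0.804  0.537  0.255]
 [ 0.578 -0.806 -0.126]
 [ 0.138  0.249 -0.959]]
tilt deg 20.5 downhill in tote xy [-0.221 -0.272] az deg -9.8
out [0.673 0.687 0.275] up [ 0.138  0.249 -0.959] r 0.841
```

Request:
{"op": "jog_arm", "data": {"deltas": [{"delta_pos": [0.55,0.63,-0.4],"yaw": 0,"fingers": 0},{"delta_pos": [0.55,0.63,-0.4],"yaw": 0,"fingers": 0},{"delta_pos": [0.55,0.63,-0.4],"yaw": 0,"fingers": 0},{"delta_pos": [0.55,0.63,-0.4],"yaw": 0,"fingers": 0},{"delta_pos": [0.55,0.63,-0.4],"yaw": 0,"fingers": 0}]}}

```text
clock: 25.45
eef_pos: [0.828, -0.1734, 0.3664]
tool_rot: [0.94, 0.295, 0.127, 0.112]
ft_force: [0.2, 0.6, -5.2]
grip_width: 0.0127
grasp_force: 61.6
```

Request:
{"op": "jog_arm", "data": {"deltas": [{"delta_pos": [0.55,0.63,-0.4],"yaw": 0,"fingers": 0},{"delta_pos": [0.55,0.63,-0.4],"yaw": 0,"fingers": 0},{"delta_pos": [0.55,0.63,-0.4],"yaw": 0,"fingers": 0},{"delta_pos": [0.55,0.63,-0.4],"yaw": 0,"fingers": 0},{"delta_pos": [0.55,0.63,-0.4],"yaw": 0,"fingers": 0}]}}

```text
clock: 25.95
eef_pos: [0.8298, -0.1775, 0.3973]
tool_rot: [0.936, 0.294, 0.149, 0.124]
ft_force: [-0.4, -0.2, -5.1]
grip_width: 0.0129
grasp_force: 61.6
```

```bash
python3 -c "
from h import *;rad()
c,W,R,t=cam('scene');save('f',cv2.resize(c['image'],(800,600)))"
```

```text
t 25.95 j [-0.183  0.798  1.275  1.664 -0.079  2.334] p [ 0.8298 -0.1775  0.3973] ft [-0.4 -0.2 -5.1] w 0.0129 g 61.6
[[ 0.782  0.514  0.352]
 [ 0.588 -0.796 -0.145]
 [ 0.206  0.321 -0.925]]
tilt deg 26.5 downhill in tote xy [-0.294 -0.334] az deg -10.5
out [0.642 0.669 0.375] up [ 0.206  0.321 -0.925] r 0.849
```

View pics/f.png

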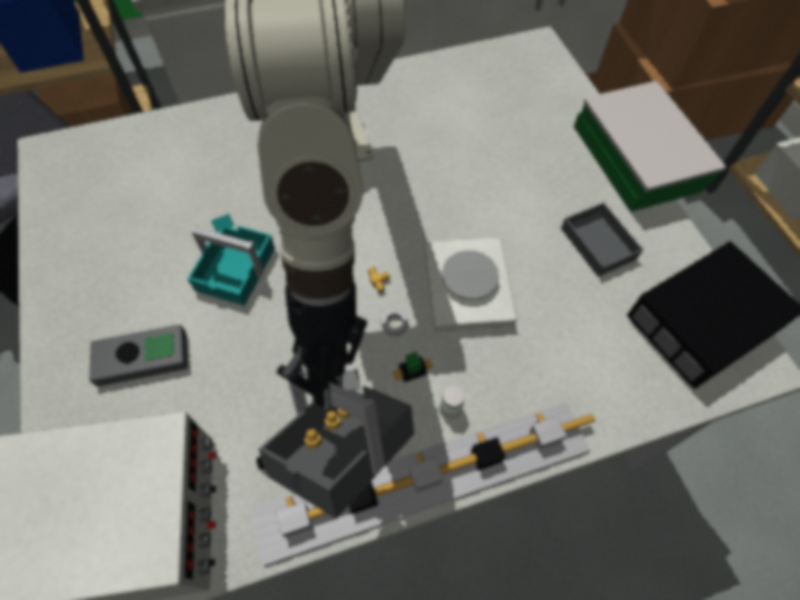

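The tote (335,445) leans inward with the plugs sliding towards the upper corner; three are visible at (313,437) and (335,415). I'll tilt it more.

Request:
{"op": "jog_arm", "data": {"deltas": [{"delta_pos": [0.45,0.5,0.1],"yaw": 0,"fingers": 0},{"delta_pos": [0.45,0.5,0.1],"yaw": 0,"fingers": 0},{"delta_pos": [0.45,0.5,0.1],"yaw": 0,"fingers": 0},{"delta_pos": [0.45,0.5,0.1],"yaw": 0,"fingers": 0},{"delta_pos": [0.45,0.5,0.1],"yaw": 0,"fingers": 0}]}}

```text
clock: 26.5
eef_pos: [0.8794, -0.194, 0.3589]
tool_rot: [0.931, 0.294, 0.17, 0.137]
ft_force: [-0.4, -0.7, -4.8]
grip_width: 0.0128
grasp_force: 61.6
```

Request:
{"op": "jog_arm", "data": {"deltas": [{"delta_pos": [0.6,0.66,0.0],"yaw": 0,"fingers": 0},{"delta_pos": [0.6,0.66,0.0],"yaw": 0,"fingers": 0},{"delta_pos": [0.6,0.66,0.0],"yaw": 0,"fingers": 0},{"delta_pos": [0.6,0.66,0.0],"yaw": 0,"fingers": 0},{"delta_pos": [0.6,0.66,0.0],"yaw": 0,"fingers": 0}]}}

```text
clock: 27.0
eef_pos: [0.9094, -0.203, 0.3524]
tool_rot: [0.924, 0.293, 0.194, 0.15]
ft_force: [-0.4, -0.6, -4.4]
grip_width: 0.013
grasp_force: 61.7
```

Request:
{"op": "jog_arm", "data": {"deltas": [{"delta_pos": [0.6,0.66,0.0],"yaw": 0,"fingers": 0},{"delta_pos": [0.6,0.66,0.0],"yaw": 0,"fingers": 0},{"delta_pos": [0.6,0.66,0.0],"yaw": 0,"fingers": 0},{"delta_pos": [0.6,0.66,0.0],"yaw": 0,"fingers": 0},{"delta_pos": [0.6,0.66,0.0],"yaw": 0,"fingers": 0}]}}

```text
clock: 27.5
eef_pos: [0.9333, -0.2098, 0.3547]
tool_rot: [0.917, 0.292, 0.217, 0.163]
ft_force: [-0.5, 0.2, -5.5]
grip_width: 0.013
grasp_force: 61.7
```

```bash
python3 -c "
from h import *;rad()
c,W,R,t=cam('scene');save('g',cv2.resize(c['image'][220:340,140:290],(700,560),interpolation=cv2.INTER_CUBIC));np.savez('g',W=W,im=c['image'])"
```

```text
t 27.5 j [-0.198  0.897  1.274  1.402 -0.073  2.308] p [ 0.9333 -0.2098  0.3547] ft [-0.5  0.2 -5.5] w 0.013 g 61.7
[[ 0.736  0.464  0.493]
 [ 0.606 -0.777 -0.173]
 [ 0.303  0.426 -0.852]]
tilt deg 35.6 downhill in tote xy [-0.403 -0.42 ] az deg -11.3
out [0.585 0.623 0.519] up [ 0.303  0.426 -0.852] r 0.957
```

View pics/g.png

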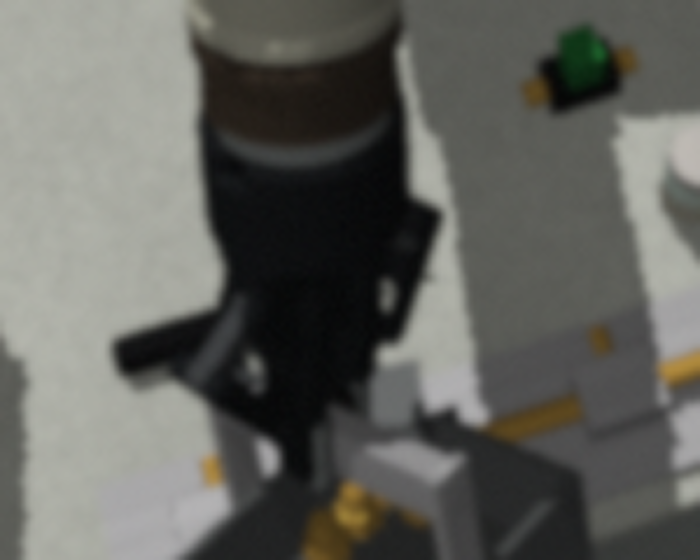

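The crop is cut low: the plugs show at (355,505), (320,540) and (410,515), near the bar. I'll let things settle and measure them in the tote frame.

Request:
{"op": "jog_arm", "data": {"deltas": [{"delta_pos": [0,0,0],"yaw": 0,"fingers": 0},{"delta_pos": [0,0,0],"yaw": 0,"fingers": 0},{"delta_pos": [0,0,0],"yaw": 0,"fingers": 0},{"delta_pos": [0,0,0],"yaw": 0,"fingers": 0},{"delta_pos": [0,0,0],"yaw": 0,"fingers": 0}]}}

```text
clock: 28.05
eef_pos: [0.9335, -0.2098, 0.3553]
tool_rot: [0.917, 0.291, 0.218, 0.164]
ft_force: [-0.1, -0.2, -4.5]
grip_width: 0.0126
grasp_force: 61.7
```

```bash
cat > m.py <<'E'
from h import *
import sys
o,M,T=tilt(); g=o["eef_pos"]-.019*M[:,2]; org=g-.108*T[:,2]; print("corner",(org+T@[-.075,-.055,.005]).round(3))
for n in("scene","top"):
    c,W,R,t=cam(n); hsv=cv2.cvtColor(c["image"],cv2.COLOR_RGB2HSV)
    m=(cv2.inRange(hsv,(10,110,40),(32,255,255))>0); L=(W-org)@T
    m&=(abs(L[...,0])<.085)&(abs(L[...,1])<.065)&(L[...,2]>0)&(L[...,2]<.06)
    k,lab,s,_=cv2.connectedComponentsWithStats(m.astype(np.uint8))
    for i in range(1,k):
        if s[i,4]>3: print(n,s[i,:5],np.median(L[lab==i],0).round(3),L[lab==i][:,:2].max(0).round(3))
    im=c["image"]; p=R@org+t; u=int(c["fx"]*p[0]/p[2]+c["cx"]);v=int(c["fy"]*p[1]/p[2]+c["cy"])
    v0=min(max(v-70,0),244);u0=min(max(u-70,0),372)
    save(sys.argv[1]+n,cv2.resize(im[v0:v0+140,u0:u0+140],(560,560),interpolation=cv2.INTER_CUBIC))
E
python3 m.py h; python3 -c "
import cv2,numpy as np
cv2.imwrite('pics/h2.png',cv2.resize(np.hstack([cv2.imread('pics/hscene.png'),cv2.imread('pics/htop.png')]),(800,400)))"
```

```text
t 28.05 j [-0.198  0.897  1.274  1.401 -0.073  2.308] p [ 0.9335 -0.2098  0.3553] ft [-0.1 -0.2 -4.5] w 0.0126 g 61.7
[[ 0.735  0.463  0.494]
 [ 0.606 -0.777 -0.173]
 [ 0.304  0.427 -0.852]]
tilt deg 35.6 downhill in tote xy [-0.403 -0.42 ] az deg -11.3
corner [ 0.911 -0.189  0.234]
scene [205 324  18  18 184] [-0.027 -0.037  0.008] [-0.008 -0.03 ]
scene [227 330   4   3   5] [-0.05  -0.016  0.003] [-0.049 -0.012]
```

View pics/h2.png

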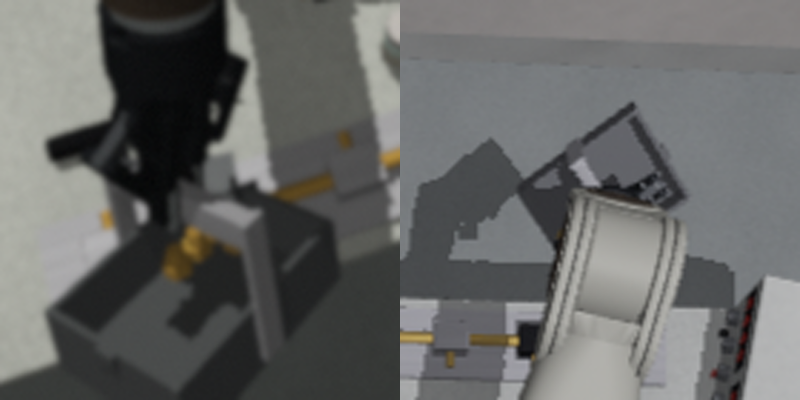

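The left half shows the tote tilted with two plugs at (178,268) and (195,240) against the −y wall and a third glint at (232,247); the top view is blocked by the arm. I'll check the outer plug's distance in detail.

```bash
python3 - <<'E'
from h import *
o,M,T=tilt(); g=o["eef_pos"]-.019*M[:,2]; org=g-.108*T[:,2]
c,W,R,t=cam("scene"); L=(W-org)@T; im=c["image"]
b=(abs(L[...,0])<.12)&(abs(L[...,1])<.1)&(L[...,2]>-.01)&(L[...,2]<.06)
for k in range(3): print("axis",k,np.nanpercentile(L[b][:,k],[1,5,50,95,99]).round(3))
f=b&(abs(L[...,0]-.03)<.03)&(abs(L[...,1]-.01)<.03); P=L[f]
q=P[P[:,2]<.02]; A=np.c_[q[:,:2],np.ones(len(q))]; print("floor plane",np.linalg.lstsq(A,q[:,2],rcond=None)[0].round(3),len(q))
hsv=cv2.cvtColor(im,cv2.COLOR_RGB2HSV); m=cv2.inRange(hsv,(10,110,40),(32,255,255))>0
for v in range(322,344,2): print(v,[tuple((L[v,u]*1000).astype(int)) for u in range(203,226,3) if m[v,u] and np.isfinite(L[v,u,0])])
E
```

```text
t 28.15 j [-0.198  0.897  1.274  1.401 -0.073  2.308] p [ 0.9335 -0.2098  0.3552] ft [-0.   0.1 -4.9] w 0.0128 g 61.7
[[ 0.735  0.463  0.494]
 [ 0.606 -0.777 -0.173]
 [ 0.304  0.427 -0.852]]
tilt deg 35.6 downhill in tote xy [-0.403 -0.42 ] az deg -11.3
axis 0 [-0.089 -0.072  0.013  0.084  0.085]
axis 1 [-0.058 -0.053 -0.003  0.064  0.068]
axis 2 [-0.003 -0.002  0.019  0.049  0.054]
floor plane [ 0.039  0.016 -0.001] 512
322 []
324 [(np.int64(-40), np.int64(-42), np.int64(17))]
326 [(np.int64(-38), np.int64(-50), np.int64(9)), (np.int64(-35), np.int64(-37), np.int64(19)), (np.int64(-41), np.int64(-34), np.int64(15))]
328 [(np.int64(-37), np.int64(-50), np.int64(5)), (np.int64(-34), np.int64(-37), np.int64(14)), (np.int64(-39), np.int64(-34), np.int64(11)), (np.int64(-49), np.int64(-35), np.int64(2))]
330 [(np.int64(-21), np.int64(-41), np.int64(19)), (np.int64(-31), np.int64(-44), np.int64(7)), (np.int64(-32), np.int64(-37), np.int64(10)), (np.int64(-37), np.int64(-33), np.int64(8)), (np.int64(-43), np.int64(-31), np.int64(3))]
332 [(np.int64(-14), np.int64(-43), np.int64(18)), (np.i
[... 224 characters left out ...]
 [(np.int64(-11), np.int64(-41), np.int64(17)), (np.int64(-15), np.int64(-36), np.int64(15)), (np.int64(-21), np.int64(-35), np.int64(10)), (np.int64(-29), np.int64(-36), np.int64(2)), (np.int64(-34), np.int64(-32), np.int64(0))]
336 [(np.int64(-13), np.int64(-46), np.int64(6)), (np.int64(-13), np.int64(-36), np.int64(11)), (np.int64(-19), np.int64(-34), np.int64(6)), (np.int64(-28), np.int64(-36), np.int64(-2))]
338 [(np.int64(-9), np.int64(-41), np.int64(7)), (np.int64(-12), np.int64(-35), np.int64(7)), (np.int64(-16), np.int64(-31), np.int64(5))]
340 [(np.int64(-7), np.int64(-40), np.int64(3)), (np.int64(-9), np.int64(-34), np.int64(4)), (np.int64(-15), np.int64(-31), np.int64(1))]
342 []
```

```bash
python3 -c "
from workcell import bot;print(bot.job_done())"
```

```text
the job is handed in; nothing more can be done
None
```

I stood the tote level on the scale pan (about 9 mm off centre) and let go of it. I then regripped it, lifted it and tilted it about 36° towards the pouring corner, and handed the job in at about 28 s while still holding it. Three plugs were seen in that corner, the outermost about 60 mm from it. The fourth was hidden from view and is only inferred to be there. The hand-in gave no verdict.

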